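# Pin a sprung cutter frame and squeeze it to its blade marks

## Task

The small sprung steel cutter frame on the plywood board is to get a new blade: put the slim pin from the drilled block down through the eye of the frame, fully home in the hole of the board under it, and let go of it. Then squeeze the frame's two legs together at their black grips, the frame lying flat on the board, until the two studs at the tips stand level with the two scribed lines, and finish while holding them steadily there, so that a workmate can hook the blade on. Leave the thick pin and the other things on the bench where they are.

Things in the scene. Friction and masses are not known exactly. Their poses are not given: they have to be found in the camera images.
- pivot_hole (a point): Mouth of the 10.5 mm hole through the fixed plywood board (230 x 130 x 20 mm, flat on the bench), in its top face, on its centre line, 80 mm from its middle. Axes are the board's: +x from the scribed lines to the hole (away from the robot, up to 0.35 rad askew), +y left across the board, z up. A flush steel rim surrounds it.
- line_left (a point): Point on the left (+y) of two dark scribed lines on the board's top, at x = -150 mm from pivot_hole in the board's axes, 20 mm left of its centre line. The lines run along the board's x, 40 mm apart, toward the front edge; axes as the board's. In front of the tips a thin flat blade lies fixed across the lines, an eye on each.
- line_right (a point): The same point on the right (-y) line, 20 mm right of the centre line; axes as the board's.
- eye (a point): Top centre of the eye (ring, 23 mm outside, 13 mm inside, 10 mm high) at the far end of the loose steel cutter frame (0.14 kg), a U of strip 4 mm thick, 18 mm high, flat on the board, eye over pivot_hole within 1.5 mm, legs toward the lines. Its axes: -x along the middle between the legs to the tips; it may lie up to 0.07 rad askew on the board and swings about the pin.
- grip_left (a point): Middle of the outer face of the black grip (36 mm long, 18 mm high, from the board up; the point is 9 mm over the board) on the left leg, 60 mm from the leg's root. The roots are 32.5 mm before the eye, 40 mm apart. Across the outer faces of both grips: 66 mm free, 54 mm when the studs are 40 mm apart (legs then parallel).
- grip_right (a point): The same on the right leg.
- stud_left (a point): Upright stud (5.6 mm thick, on a foot of 11 mm diameter, top 20 mm over the board) at the tip of the left leg, 117.5 mm from the leg's root, about 150 mm from the eye; the point is on its axis 15 mm over the board. Free, the studs are 63.5 mm apart; squeezed, each tip moves about 2 mm for 1 mm at its grip.
- stud_right (a point): The same at the tip of the right leg.
- leg_left (a joint): Inward bend of the left leg about its root: 0 free, 0.10 parallel to the frame's middle (studs 40 mm apart when both are so), 0.20 fully closed. It springs open when let go; each leg needs about 3 N at its grip to start moving and 8 N at 0.10.
- leg_right (a joint): The same for the right leg.
- slim_pin_knob (a point): Middle of the dark wood knob (22 mm diameter, 20 mm high) of the slim pin (50 g), upright in one hole of the drilled block. Below the knob: neck, steel collar 20 mm wide, 4 mm thick, then the shank, 8 mm diameter, 28 mm long, foot tapered. The point is 23 mm over the collar's underside, 51 mm over the foot. Fully home, the collar rests on the eye, the foot 18 mm below the board's top.
- slim_pin_foot (a point): Centre of the slim pin's foot (lower end of the shank).
- thick_pin_knob (a point): Middle of the knob (32 mm diameter, 20 mm high) of the thick pin, shank 12 mm: too thick for the board's hole. It stands in the block's other hole; leave it there.
- block_top (a point): Centre of the top of the fixed drilled wooden block, 50 x 140 x 34 mm, long side along its y axis; its two holes, 13.5 mm, are 36 mm either way from here along its y.
- stamp: a turned wooden stamp, upright, on the bench; leave it alone (origin: middle of its underside)
- kidney: a beech kidney rib on the bench; leave it alone (origin: middle of its underside)
- tape: a paper tape roll on the bench; leave it alone (origin: middle of its underside)
- stilt: a kiln stilt on the bench; leave it alone (origin: middle of its underside)
Not all that is in view belongs to the job. Of the things that look like the part that bears eye, the larger one is meant.

How it is judged:
On the way:
1. the slim pin stands fully home through the frame's eye in the board's hole, and is let go (z of slim_pin_foot in the frame of pivot_hole below -0.014 m and horizontal distance between slim_pin_foot and pivot_hole below 0.004 m and angle between slim_pin_knob's own z axis and vertical below 0.15 rad and horizontal distance between eye and pivot_hole below 0.007 m and contact force between the fingers and slim_pin below 0.1 N), for 0.3 s.
At the end, for the whole second after the job is handed in: Gripper holding both legs (over 1 N each), still, tips flat on the board; studs 40 mm apart within 3 mm, each within 4 mm of its line across the board; slim pin upright (0.15 rad) through the eye, its foot at least 14 mm below the board's top and within 4 mm of the hole's centre (distance between stud_left and stud_right between 0.037 and 0.043 m and y of stud_left in the frame of line_left between -0.004 and 0.004 m and y of stud_right in the frame of line_right between -0.004 and 0.004 m and velocity of joint leg_left between -0.05 and 0.05 rad/s and velocity of joint leg_right between -0.05 and 0.05 rad/s and contact force between the fingers and leg_left above 1 N and contact force between the fingers and leg_right above 1 N and z of stud_left in the frame of line_left below 0.021 m and z of stud_right in the frame of line_right below 0.021 m and z of slim_pin_foot in the frame of pivot_hole below -0.014 m and horizontal distance between slim_pin_foot and pivot_hole below 0.004 m and angle between slim_pin_knob's own z axis and vertical below 0.15 rad and horizontal distance between eye and pivot_hole below 0.007 m); the arm keeps its last pose, push and grip.
It fails at once if the thick pin is taken out or pushed over (distance of thick_pin_knob from where it was at the start of the episode above 0.02 m).
It fails at once if another thing on the bench is shifted by more than 25 mm (distance of any of stamp, kidney, tape, stilt from where it was at the start of the episode above 0.025 m).
It also fails if it takes over 51 s, if anything falls off the work surface, if the arm or the gripper's body presses on something with over 40 N, if the wrist force passes 120 N, or if a joint passes its speed limit or range.

## Robot

A 6-joint arm with a two-finger parallel gripper is mounted at the origin on a cart in front of the work surface, level with it; the furniture and walls round the work are solid. World frame = base frame: x ahead of the robot, y to its left, z up, the work surface at z = 0. Lengths are in m, angles in rad, forces in N, time in s.
With the tool pointing down it reaches from about 0.325 to 0.85 m from the base axis. Payload 15.5 kg.
Tool frame: the origin (TCP) lies on the front face of the gripper's body, between the roots of the fingers; the fingertips stand 78 mm ahead of it and the grasp point (between the pads) lies 60 mm ahead of it (env.tcp_to_tips is the distance from the TCP to the fingertips, in m); z points along the fingers, y is the line along which they close (so a half turn about z gives the same grasp; the last joint's range is limited). The gripper opens to 91 mm and grips with 3 to 60 N. Pads are 32 mm wide; open, the fingers measure 118 mm over their backs; the gripper's body (76 mm by 178 mm) begins 60 mm behind the grasp point.
Start: joints at [-1.236, 0.494, 1.345, -0, 1.302, -0.096], TCP at [0.261, -0.568, 0.292] pointing down, gripper open.
Joint ranges: [-2.91, 2.91], [-0.82, 2.16], [0.22, 2.67], [-1.22, 4.37], [0.12, 2.79], [-3.08, 3.08]. Speed limits (rad/s): [1.89, 1.89, 2.57, 3.01, 3.01, 3.01].

## Interface

Orientations are given as a rotation vector (axis times angle).
In Python, from workcell import sensors, cams, job, env gives the robot as it stands.
- The arm moves only by the shell command python3 -m pendant 'ROWS' [OPENING] [FORCE]. ROWS is text: rows parted by semicolons, each of 4 numbers parted by spaces: the shift along the tool's x, y, z in m, then the turn about the tool's z in degrees. A call has 1 to 20 rows; each row is the pose to reach, as a shift and turn from the pose commanded when the call began, along the tool's axes at that moment; what a row does not reach only later rows make up. A row lasts 1/8 s, in which the tool goes at most 62.5 mm and 10.7 degrees, less where a joint would pass 70% of its speed; a pose out of reach is approached as far as the arm can. A call with a gripper value outside its range is refused whole. OPENING is the finger opening in m, from 0 to 0.0912, set as the call begins (- or left out, the last holds). The fingers move at their own pace and stop on an object; FORCE is the grip in N (left out, the last holds). Time passes only in rows, so rows that repeat a pose let the fingers close. It gives the time, the measured TCP pose, the force, the opening and the grip force at its end, in the units of the state.
- sensors.get_state(): the state, without advancing time (a new reading comes with each control period).
- cams.grab_frame(name): name is "scene" or "top"; returns (picture, depth): 420x560x3 uint8, red, green, blue; 420x560 float32, m along the optical axis (not along the pixel's ray), 0 where there is no reading.
- cams.camera_info(name): a dict with "fovy" (degrees; the focal length in pixels is half the picture's height over the tangent of half this angle, whatever the lens; pixels are square), "cx", "cy" (the principal point, pixels), "k1" (the pictures are not rectified: a ray, as slopes to the right and down, at radius r is drawn at 1 + k1 r^2 times it, then the intrinsics apply), "pose" (4x4, takes a point from camera to world coordinates). Camera axes: x right, y up, looking along -z (the intrinsics and any distortion apply to the point x, -y, -z); pixel columns grow to the right and rows downward; lengths in m; the calibration is good to about 2 mm. A picture is of the moment at which its call begins. camera_info takes no time and is no camera call.
- job.finish_job(): hands the job in; it is judged then, once.
The state is a dict: "clock": time; "joints": joint angles; "qvel": joint speeds; "joint_efforts": joint torques, N m; "tool_pos": TCP position; "tool_rot": TCP orientation; "ft_force": force on the tool from outside, world axes, zero at the start; "moment": the same for the moment, N m; "width": finger opening in m; "grasp_force": force on a finger pad.
Only numpy, scipy, OpenCV 4.12 (cv2) and the standard library are available. Lean on these libraries where they do the work, as an engineer would, in place of code of your own. Each camera call takes 0.05 s, during which the arm holds its last target. There are 200 camera calls.

## Working session

There is one attempt and no reset: what is moved stays moved. The work goes in short steps, Python scripts to look and compute and a shell command to move; the robot and the scene stay as the last step left them, time stands still between calls to the robot, and variables do not carry over. Pictures are saved under pics/ and viewed, at most 10 in all, crops included, and the job is handed in when it is done.

```bash
mkdir -p pics
cat > h.py <<'E'
import numpy as np, cv2
from workcell import sensors, cams, job, env
def K(n):
    i=cams.camera_info(n); f=210/np.tan(np.radians(i['fovy'])/2)
    return i,f
def ray(n,u,v):
    i,f=K(n); d=np.array([(u-i['cx'])/f,(v-i['cy'])/f]); s=d.copy()
    for _ in range(20): s=d/(1+i['k1']*(s@s))
    P=np.array(i['pose']); return P[:3,3],P[:3,:3]@np.array([s[0],-s[1],-1])
def onz(n,u,v,z):
    o,d=ray(n,u,v); return o+d*(z-o[2])/d[2]
def proj(n,p):
    i,f=K(n); P=np.array(i['pose']); c=P[:3,:3].T@(np.array(p)-P[:3,3])
    s=np.array([c[0],-c[1]])/-c[2]; s=s*(1+i['k1']*(s@s)); return s*f+[i['cx'],i['cy']]
def cloud(n,dep):
    i,f=K(n); v,u=np.mgrid[0:420,0:560]; d=np.stack([(u-i['cx'])/f,(v-i['cy'])/f],-1); s=d.copy()
    for _ in range(20): s=d/(1+i['k1']*(s**2).sum(-1,keepdims=True))
    P=np.array(i['pose']); c=np.stack([s[...,0]*dep,-s[...,1]*dep,-dep],-1)
    return c@P[:3,:3].T+P[:3,3]
def save(name,im,scale=1,crop=None):
    if crop: im=im[crop[1]:crop[3],crop[0]:crop[2]]
    cv2.imwrite('pics/'+name,cv2.resize(im[...,::-1],None,fx=scale,fy=scale,interpolation=cv2.INTER_CUBIC))
E
python3 - <<'E'
from h import *
for n in ('top','scene'):
    im,d=cams.grab_frame(n); np.savez(n+'0.npz',im=im,d=d); save(n+'0.png',im,1.4); i,f=K(n); print(n,f,i['cx'],i['cy'],i['k1'],np.round(i['pose'],3))
print(sensors.get_state())
E
```

```text
top 384.5067906624443 283.6775111728202 213.52713931079683 -0.10641011790886461 [[ 0.019  0.992 -0.128  0.378]
 [-1.     0.022  0.022 -0.108]
 [ 0.024  0.127  0.992  1.051]
 [ 0.     0.     0.     1.   ]]
scene 521.6071807670262 275.93942424281585 201.5098354479072 0.05647018083956484 [[ 0.538  0.356 -0.764 -0.505]
 [-0.842  0.249 -0.478 -0.763]
 [ 0.02   0.901  0.434  0.643]
 [ 0.     0.     0.     1.   ]]
{'clock': 0.1, 'joints': array([-1.23550360e+00,  4.94138166e-01,  1.34603327e+00, -6.41928117e-07,
        1.30251110e+00, -9.54846442e-02]), 'qvel': array([ 0.00138001, -0.00142768, -0.00339976, -0.00043458,  0.00214113,
        0.000506  ]), 'joint_efforts': array([ 1.39392709e-03, -8.80243349e+01, -3.82544911e+01,  7.10422662e-02,
        4.83518781e-02, -1.75148830e-05]), 'tool_pos': array([ 0.26091707, -0.56766545,  0.29169937]), 'tool_rot': array([-3.06794407e+00, -6.71212648e-01,  2.05676952e-04]), 'ft_force': array([ 0.39047186, -0.14976521, -0.75216329]), 'moment': array([0.00842207, 0.07278577, 0.00308063]), 'grasp_force': 0.0, 'width': 0.09101256977276105}
```

View pics/top0.png

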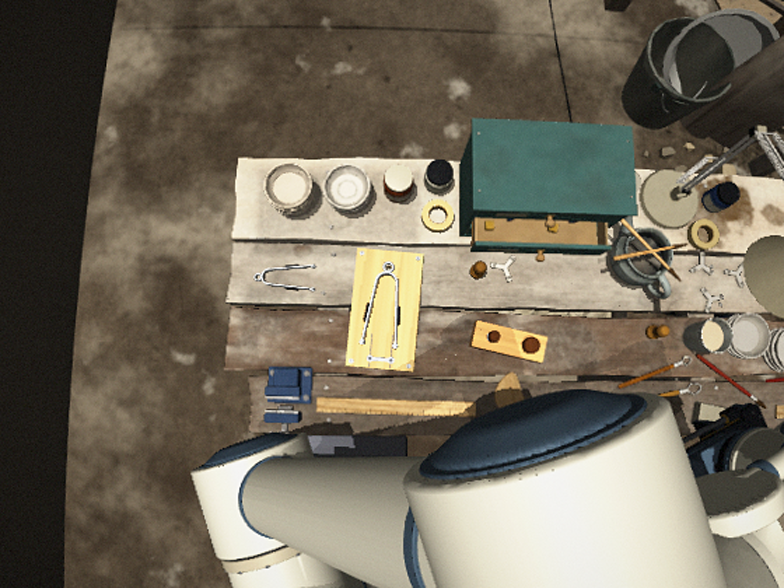

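View pics/scene0.png

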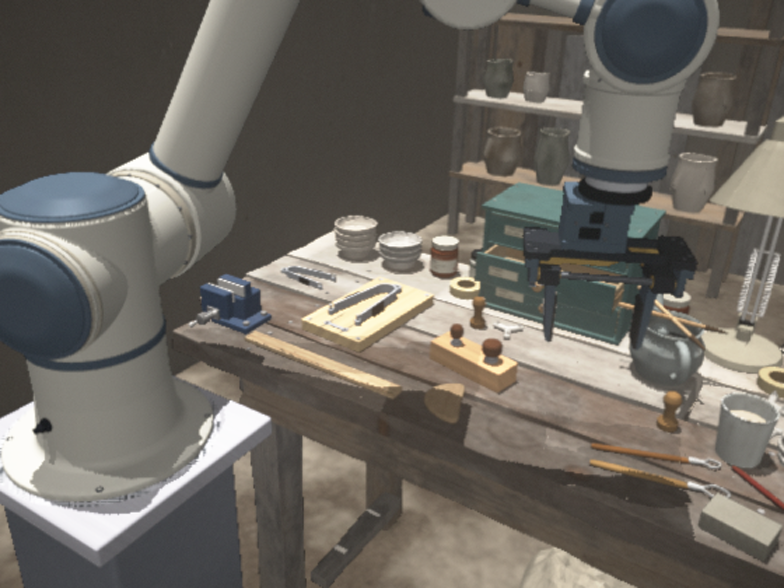

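The top view shows two cutter frames. The one on the plywood board is at view (388,310) and the smaller one is loose on the bench at (287,277). The one on the board is larger, so it is the one meant. The pins stand in the block, with the smaller knob at (493,337) as the slim pin and the larger at (530,345) as the thick one. I'll confirm in one crop.

Run:
```python
from h import *
D=np.load('top0.npz'); save('crop1.png',D['im'],5,(240,168,400,272))
C=cloud('top',D['d']); 
for u,v in [(277,191),(270,210),(352,240),(378,246),(364,242),(300,190),(345,230)]: print(u,v,np.round(C[v,u],3), np.round(C[v-2:v+3,u-2:u+3,2].max(),3))
hsv=cv2.cvtColor(D['im'],cv2.COLOR_RGB2HSV)
print(hsv[200,300],hsv[200,255],hsv[235,365],hsv[240,352],hsv[246,378])
```

```text
277 191 [ 0.575 -0.111  0.003] 0.031
270 210 [ 0.52  -0.094  0.018] 0.024
352 240 [ 0.44  -0.307  0.066] 0.069
378 246 [ 0.425 -0.375  0.068] 0.068
364 242 [ 0.437 -0.346  0.036] 0.036
300 190 [ 0.576 -0.174  0.02 ] 0.023
345 230 [ 0.468 -0.295  0.032] 0.037
[ 21 110 238] [ 25  92 248] [ 19 135 247] [ 10 194 108] [ 12 189 112]
```

View pics/crop1.png

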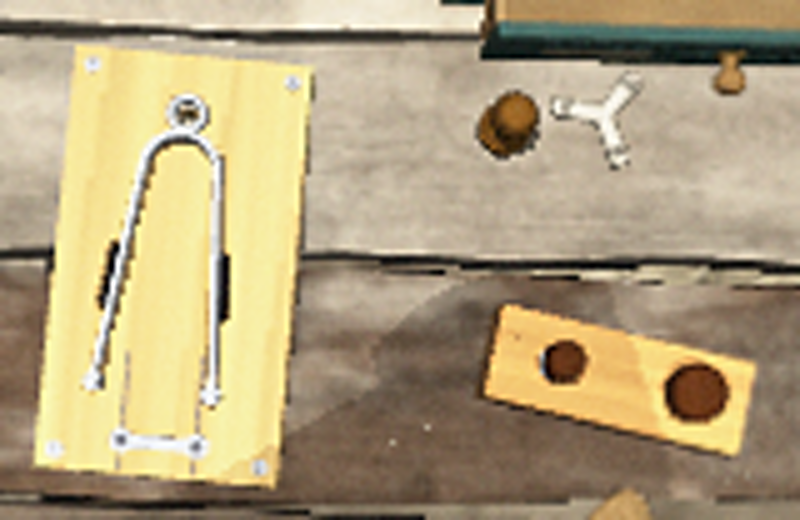

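The crop confirms it. The frame with grips lies on the board, with the eye at crop (187,113) and tips at (93,381) and (211,396). The slim pin's knob is at (565,362) and the thick one at (697,392).

```bash
cat > meas.py <<'E'
from h import *
def board(im,d,n='top'):
    C=cloud(n,d); hsv=cv2.cvtColor(im,cv2.COLOR_RGB2HSV)
    m=((C[...,2]>0.008)&(C[...,2]<0.06)&(d>0)&(C[...,0]>.38)&(C[...,0]<.68)&(C[...,1]<-.04)&(C[...,1]>-.23)&(hsv[...,0]>14)&(hsv[...,0]<34)&(hsv[...,1]>50)).astype(np.uint8)
    c=max(cv2.findContours(m,0,cv2.CHAIN_APPROX_NONE)[0],key=cv2.contourArea)
    p=np.array([onz(n,u,v,.02)[:2] for u,v in cv2.convexHull(c)[:,0].astype(float)])
    return cv2.minAreaRect((p*1000).astype(np.float32))
E
python3 - <<'E'
from meas import *
D=np.load('top0.npz'); im,d=D['im'],D['d']
r=board(im,d); print('rect',r, np.round(cv2.boxPoints(r),1).tolist())
cr=lambda x,y:((x+.5)/5+240-.5,(y+.5)/5+168-.5)
q=np.array([onz('top',*cr(x,y),.02)[:2]*1000 for x,y in [(78,45),(314,67),(274,488),(36,465)]]); print(q.round(1)); print('c',q.mean(0),np.linalg.norm(np.roll(q,-1,0)-q,axis=1))
ax=(q[0]+q[1]-q[2]-q[3]); th=np.arctan2(ax[1],ax[0]); print('yaw',th); u=ax/np.linalg.norm(ax); print('hole',q.mean(0)+80*u)
print('blade eyes mid',[onz('top',*cr(*p),.021)[:2]*1000 for p in [(121,439),(196,446)]])
print('eye',onz('top',*cr(187,113),.029)*1000)
print('studs',[onz('top',*cr(*p),.038)*1000 for p in [(93,381),(211,396)]])
hsv=cv2.cvtColor(im,cv2.COLOR_RGB2HSV)
m=((hsv[...,2]<150)&(hsv[...,1]>150)).astype(np.uint8)
m[:, :345]=0; m[:,390:]=0; m[:232]=0; m[:,:][255:]=0
n,_,s,c=cv2.connectedComponentsWithStats(m)
for k in range(1,n):
    if s[k,4]>20: print('knob',s[k],c[k],onz('top',*c[k],.067)*1000)
C=cloud('top',d)
k=(C[...,2]>.06)&(C[...,2]<.075)&(C[...,0]>.38)&(C[...,0]<.5)&(C[...,1]<-.27)&(C[...,1]>-.42)
for lo,hi in((-.34,-.28),(-.42,-.345)):
    a=C[k&(C[...,1]>lo)&(C[...,1]<hi)]; print(len(a),a.mean(0)*1000,a.min(0),a.max(0))
S=np.load('scene0.npz')
for nm,p in [('slim',(457,331)),('thick',(492,348))]: print(nm,p[0]/1.4,p[1]/1.4)
E
```

```text
rect ((491.9501037597656, -106.06482696533203), (130.03076171875, 230.17286682128906), 86.0664291381836) [[372.70001220703125, -163.0], [602.2999877929688, -178.8000030517578], [611.2000122070312, -49.099998474121094], [381.6000061035156, -33.29999923706055]]
[[ 610.8  -50.8]
 [ 601.6 -180.3]
 [ 372.4 -162. ]
 [ 382.   -34.9]]
c [ 491.67813279 -107.01724468] [129.84151166 229.9621362  127.42850583 229.3041665 ]
yaw -0.07465735024519322
hole [ 571.45528753 -112.98428599]
blade eyes mid [array([396.76277228, -79.87914368]), array([ 393.85419484, -119.93633529])]
eye [ 572.56605765 -111.28746426   29.        ]
studs [array([426.53172851, -64.88006386,  38.        ]), array([ 419.94300592, -127.09787382,   38.        ])]
knob [349 236   8   9  59] [352.54237288 239.96610169] [ 439.7176437 -308.7339445   67.       ]
knob [373 241  13  11 117] [378.76923077 246.07692308] [ 425.08406223 -377.47147037   67.        ]
54 [ 440.23332905 -309.60869592   65.97915479] [ 0.42966727 -0.32162744  0.06064097] [ 0.45027434 -0.29994761  0.06945333]
106 [ 424.62738522 -379.45253104   66.08878467] [ 0.40986543 -0.3954065   0.06120555] [ 0.43842029 -0.36595142  0.0709214 ]
slim 326.42857142857144 236.42857142857144
thick 351.42857142857144 248.57142857142858
```

```bash
python3 -m pendant '.034 -.02 0 4; .068 -.04 0 8; .102 -.06 0 12; .136 -.08 .02 16; .170 -.100 .04 20; .204 -.12 .06 24; .238 -.14 .08 28.6; .271 -.1606 .092 28.6; .271 -.1606 .092 28.6' 0.05 20
python3 - <<'E'
from h import *
im,d=cams.grab_frame('scene'); save('s1.png',im,4,(270,180,470,300)); 
s=sensors.get_state(); print(s['joints'],s['ft_force'])
from scipy.spatial.transform import Rotation as R; print(R.from_rotvec(s['tool_rot']).as_matrix().round(4))
E
```

```text
clock: 1.23
tool_pos: [0.4407, -0.3065, 0.1991]
tool_rot: [-3.138, 0.103, 0.003]
ft_force: [-0.5, 0.4, 0.2]
width: 0.0498
grasp_force: 0.0
[-7.21193702e-01  4.85774024e-01  1.66883356e+00 -7.62329718e-05
  9.88194208e-01  9.15952517e-01] [0.13560102 0.7909873  0.4151494 ]
[[ 9.978e-01 -6.630e-02 -1.000e-03]
 [-6.630e-02 -9.978e-01  8.000e-04]
 [-1.000e-03 -7.000e-04 -1.000e+00]]
```

View pics/s1.png

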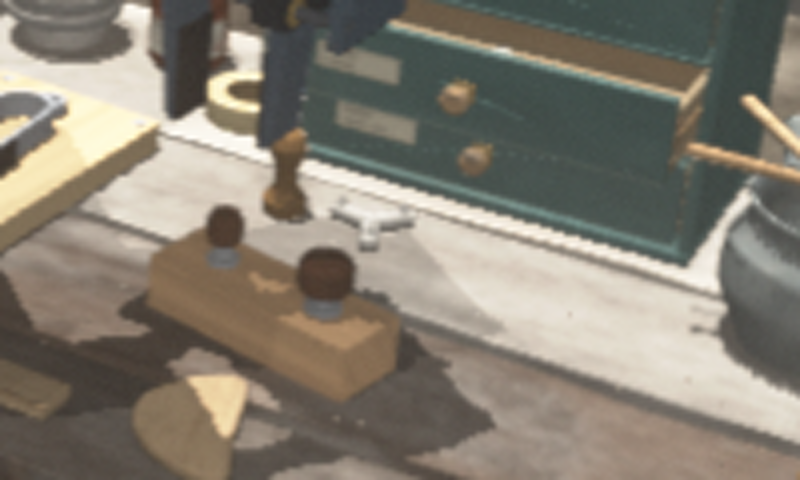

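The scene crop shows the slim knob at about (225,228), i.e. full-frame pixel (326,237), next to the thick one. The open fingers hang above and behind it. I'll triangulate the knob across the two views.

Run:
```python
from h import *
im=np.load('scene0.npz')['im']; hsv=cv2.cvtColor(im,cv2.COLOR_RGB2HSV)
m=((hsv[...,2]<120)&(hsv[...,1]>110)&((hsv[...,0]<14))).astype(np.uint8)
w=np.zeros_like(m); w[228:247,316:338]=1; m*=w
ys,xs=np.nonzero(m); print(len(xs),xs.min(),xs.max(),ys.min(),ys.max())
u,v=(xs.min()+xs.max())/2,(ys.min()+ys.max())/2
for z in (.057,): print(u,v,onz('scene',u,v,z)*1000, onz('scene',326.2,236.7,z)*1000)
print(proj('scene',[.440,-.309,.057]))
```

```text
6 324 328 234 235
326.0 234.5 [ 445.73614455 -305.59775531   57.        ] [ 436.88259323 -310.7435577    57.        ]
[326.15579849 235.92986307]
```

```bash
python3 -m pendant '0 0 0 0; 0 0 .03 0; 0 0 .06 0; 0 0 .075 0; 0 0 .075 0; 0 0 .075 0' && python3 -m pendant '0 0 0 0; 0 0 0 0; 0 0 0 0; 0 0 0 0; 0 0 0 0' 0.01 15
```

```text
clock: 2.02
tool_pos: [0.4405, -0.3094, 0.1261]
tool_rot: [3.139, -0.108, 0.002]
ft_force: [0.3, 0.0, 0.4]
width: 0.0497
grasp_force: 0.0
clock: 2.65
tool_pos: [0.4403, -0.3088, 0.1253]
tool_rot: [3.14, -0.107, 0.0]
ft_force: [0.6, -0.0, 4.3]
width: 0.021
grasp_force: 15.0
```

```bash
python3 -m pendant '0 0 -.03 0; 0 0 -.07 0; .01 -.02 -.09 0; .04 -.06 -.09 0; .07 -.12 -.09 0; .10 -.17 -.09 0; .1178 -.2058 -.08 0; .1178 -.2058 -.05 0; .1178 -.2058 -.05 0; .1178 -.2058 -.05 0'
python3 - <<'E'
from h import *
for n in ('top','scene'):
    im,d=cams.grab_frame(n); np.savez(n+'2.npz',im=im,d=d)
    if n=='scene': save('s2.png',im,5,(205,170,325,270))
s=sensors.get_state(); print(s['tool_pos'],s['tool_rot'],s['ft_force'],s['width'],proj('scene',[.572,-.1115,.02]),proj('scene',[.572,-.1115,.03]),proj('scene',s['tool_pos']-[0,0,.067]),proj('scene',s['tool_pos']-[0,0,.119]))
E
```

```text
clock: 3.9
tool_pos: [0.5718, -0.112, 0.1759]
tool_rot: [3.14, -0.108, 0.0]
ft_force: [0.1, 0.3, 0.0]
width: 0.0206
grasp_force: 15.0
[ 0.57201    -0.11220214  0.17630029] [ 3.13933320e+00 -1.08715819e-01  2.10263143e-03] [-0.72291708  0.09144226  0.8684141 ] 0.021149081663451707 [282.89946376 207.41476337] [282.99629681 204.07688899] [284.01720313 176.91357887] [283.48995111 194.92103967]
```

View pics/s2.png

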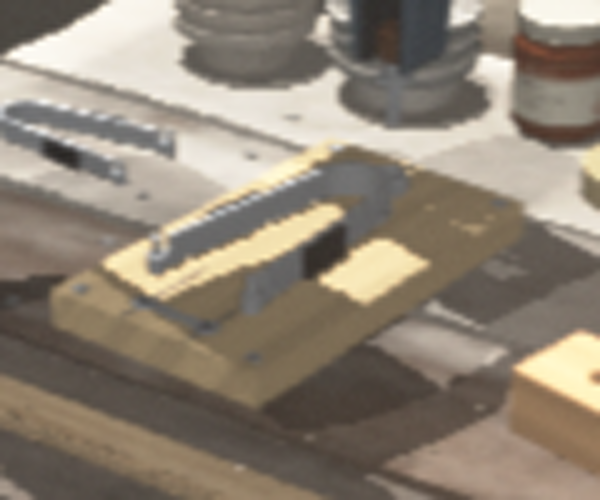

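The pin foot is at crop (395,122), directly over the eye at (393,175), which matches the projected estimate within a pixel. I'll lower the pin in steps and watch the force.

```bash
python3 -m pendant '0 -.0007 .01 0; 0 -.0007 .02 0; 0 -.0007 .03 0; 0 -.0007 .034 0; 0 -.0007 .034 0' && python3 -m pendant '0 0 .003 0; 0 0 .006 0; 0 0 .008 0; 0 0 .008 0'
```

```text
clock: 4.62
tool_pos: [0.5717, -0.1108, 0.1408]
tool_rot: [-3.14, 0.107, 0.001]
ft_force: [-0.0, -0.2, 0.3]
width: 0.0207
grasp_force: 15.0
clock: 5.12
tool_pos: [0.5718, -0.1108, 0.1331]
tool_rot: [-3.14, 0.107, 0.0]
ft_force: [0.2, -1.1, -0.9]
width: 0.0207
grasp_force: 15.0
```

```bash
python3 -m pendant '0 0 .003 0; 0 0 .006 0; 0 0 .009 0; 0 0 .011 0; 0 0 .012 0; 0 0 .012 0'
```

```text
clock: 5.88
tool_pos: [0.5719, -0.1108, 0.1215]
tool_rot: [3.14, -0.107, 0.001]
ft_force: [-1.5, 1.3, 5.3]
width: 0.021
grasp_force: 15.0
```

```bash
python3 -m pendant '0 0 .0015 0; 0 0 .0015 0' && python3 -m pendant '0 0 0 0; 0 0 0 0; 0 0 0 0; 0 0 0 0' 0.05 && python3 -m pendant '0 0 -.04 0; 0 0 -.08 0; 0 0 -.10 0; -.06 0 -.10 0; -.12 0 -.10 0; -.18 0 -.10 0; -.20 0 -.10 0; -.20 0 -.10 0' 0.09
python3 - <<'E'
from h import *
s=sensors.get_state(); print(s['tool_pos'],s['width'],s['ft_force'])
for n in ('top','scene'):
    im,d=cams.grab_frame(n); np.savez(n+'3.npz',im=im,d=d)
    if n=='scene': save('s3.png',im,5,(205,170,325,270))
    else: save('t3.png',im,5,(240,168,340,272))
E
```

```text
clock: 6.12
tool_pos: [0.5724, -0.1108, 0.1208]
tool_rot: [3.14, -0.107, 0.003]
ft_force: [-1.9, 2.4, 18.3]
width: 0.0212
grasp_force: 15.0
clock: 6.62
tool_pos: [0.5718, -0.1108, 0.1196]
tool_rot: [-3.14, 0.107, 0.0]
ft_force: [0.4, -0.3, 0.4]
width: 0.0498
grasp_force: 0.0
clock: 7.62
tool_pos: [0.3712, -0.097, 0.2199]
tool_rot: [-3.14, 0.108, 0.0]
ft_force: [0.7, -0.2, 0.1]
width: 0.09
grasp_force: 0.0
[ 0.37120884 -0.09702     0.21993587] 0.09000785861080594 [ 0.6868448  -0.2084397   0.10802054]
```

View pics/s3.png

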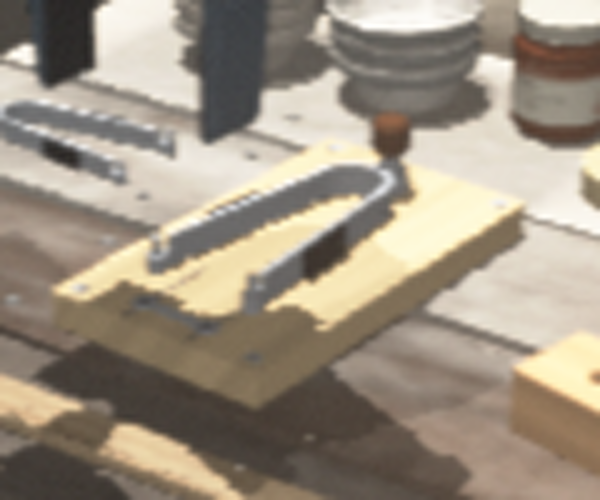

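View pics/t3.png

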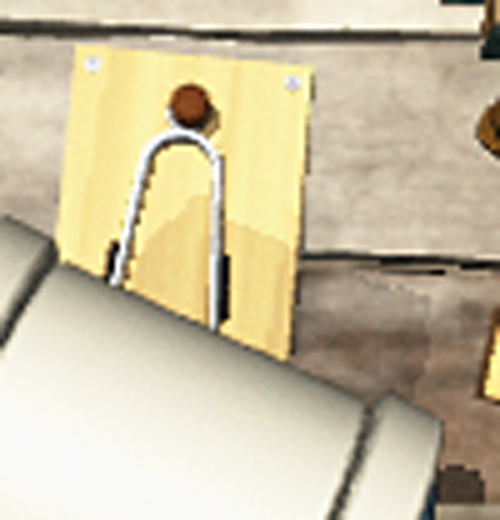

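The pin stands upright and home, with its collar on the eye (knob at scene crop (391,135), top crop (190,105)). Now I'll go over the grips.

```bash
python3 -m pendant '.04 0 0 0; .08 .0006 .02 0; .1085 .0006 .05 0; .1085 .0006 .08 0; .1085 .0006 .105 0; .1085 .0006 .115 0; .1085 .0006 .1185 0; .1085 .0006 .1185 0; .1085 .0006 .1185 0' 0.091 && python3 -m pendant '0 0 0 0; 0 0 0 0; 0 0 0 0; 0 0 0 0; 0 0 0 0; 0 0 0 0' 0.056 25
```

```text
clock: 8.85
tool_pos: [0.4809, -0.1053, 0.1019]
tool_rot: [3.139, -0.107, 0.002]
ft_force: [-0.2, -0.6, -0.1]
width: 0.0911
grasp_force: 0.0
clock: 9.6
tool_pos: [0.4801, -0.1049, 0.1013]
tool_rot: [-3.139, 0.107, 0.001]
ft_force: [-2.7, 1.7, 7.3]
width: 0.056
grasp_force: 9.9
```

```bash
python3 -m pendant '0 0 0 0; 0 0 0 0; 0 0 0 0; 0 0 0 0' 0.054
python3 - <<'E'
from h import *
s=sensors.get_state(); print(s['tool_pos'],s['width'],s['ft_force'],s['grasp_force'])
for n in ('top','scene'):
    im,d=cams.grab_frame(n); np.savez(n+'4.npz',im=im,d=d)
    if n=='scene': save('s4.png',im,8,(215,200,290,260))
    else: save('t4.png',im,5,(240,168,340,272))
E
```

```text
clock: 10.1
tool_pos: [0.4802, -0.1049, 0.1013]
tool_rot: [-3.139, 0.107, 0.001]
ft_force: [-2.2, 4.2, 6.7]
width: 0.054
grasp_force: 11.6
[ 0.48017165 -0.10491251  0.1013297 ] 0.0540296117981933 [-2.2442143   4.23050349  6.65770806] 11.627187877893448
```

View pics/s4.png

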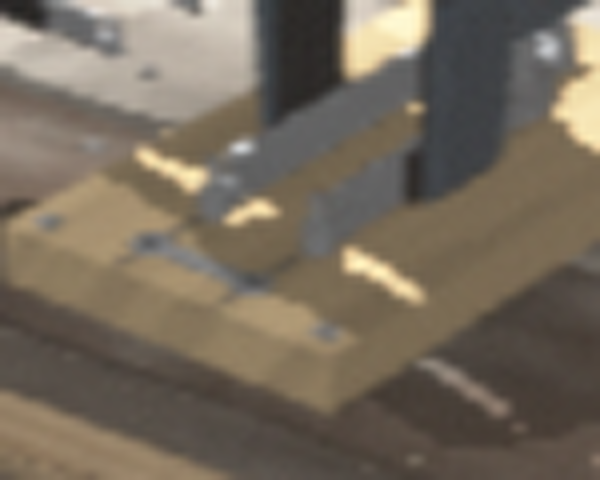

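View pics/t4.png

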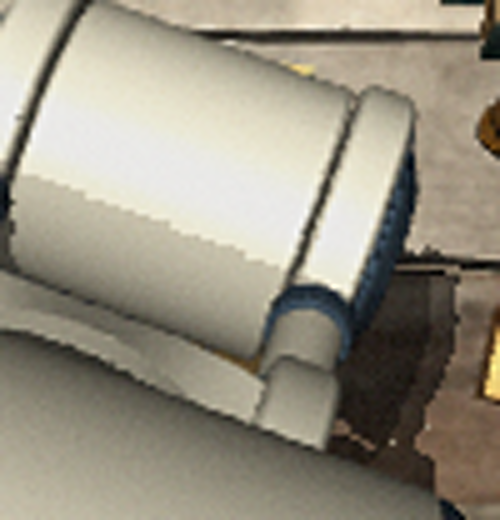

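The scene crop shows the studs between the scribed lines: left stud at about (217,195), right stud at about (316,230), blade eyes at (150,241) and (252,286). The arm hides the board in the top view. I'll measure the studs in board axes relative to the blade eyes.

Run:
```python
from h import *
im=np.load('scene4.npz')['im']
cr=lambda x,y:((x+.5)/8+215-.5,(y+.5)/8+200-.5)
y=-.07; u=np.array([np.cos(y),np.sin(y)]); w=np.array([-u[1],u[0]])
e=[onz('scene',*cr(*p),.021)[:2]*1000 for p in [(150,241),(252,286)]]; m=(e[0]+e[1])/2
print('eyes',e,np.linalg.norm(e[0]-e[1]),'mid',m)
b=lambda p:((p-m)@u,(p-m)@w)
print([np.round(b(p),1) for p in e])
# expected pixel of studs at target, in crop coords, for several heights
h=np.array([571.8,-110.9])
for s in (20,-20):
    for z in (.020,.038):
        p=h-150*u+s*w; q=proj('scene',[p[0]/1000,p[1]/1000,z]); print('lineref',s,z,((q-[215,200]+.5)*8-.5).round(0))
for p,z in [((222,172),.040),((322,195),.040),((213,208),.021),((316,247),.021)]: print(p,z,np.round(b(onz('scene',*cr(*p),z)[:2]*1000),1))
save('s4b.png',cv2.convertScaleAbs(im,alpha=1.7),20,(232,210,272,240))
```

```text
eyes [array([395.2929394 , -77.56591361]), array([ 390.19846061, -119.71944222])] 42.460260114372794 mid [392.74570001 -98.64267792]
[array([ 1.1, 21.2]), array([ -1.1, -21.2])]
lineref 20 0.02 [212. 210.]
lineref 20 0.038 [211. 159.]
lineref -20 0.02 [312. 249.]
lineref -20 0.038 [312. 198.]
(222, 172) 0.04 [22.3  9.9]
(322, 195) 0.04 [ 29.8 -23.5]
(213, 208) 0.021 [29.5 19.8]
(316, 247) 0.021 [ 30. -21.]
```

View pics/s4b.png

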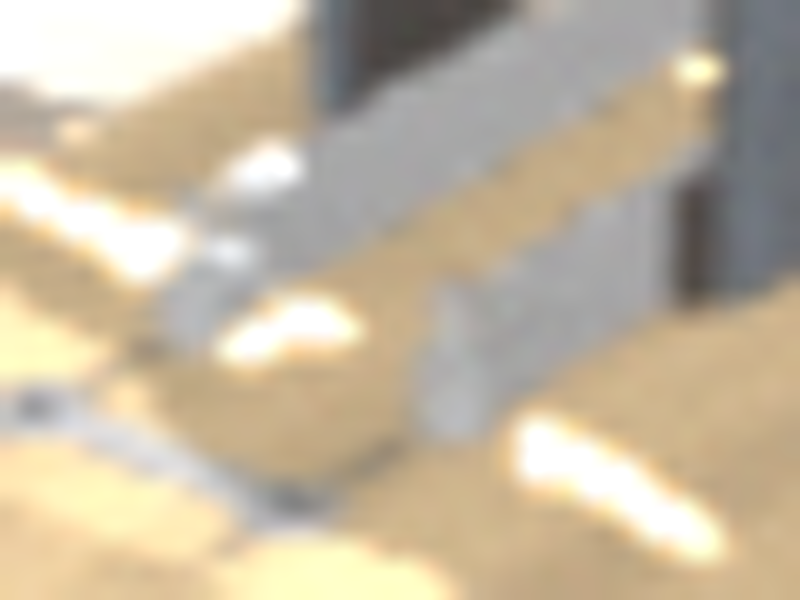

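By the lower edges of their feet, the studs sit at about +19.5 and -21.5 mm. That is roughly 41 mm apart and 1 mm right of centre. A 0.5 mm nudge left centres them, after which I'll check that the hold is steady.

```bash
python3 -m pendant '0 -.0005 0 0; 0 -.0005 0 0; 0 -.0005 0 0; 0 -.0005 0 0; 0 -.0005 0 0; 0 -.0005 0 0'
python3 - <<'E'
from h import *
a=cams.grab_frame('scene')[0]; im4=np.load('scene4.npz')['im']; save('s5.png',a,8,(215,200,290,260))
# shift of stud patches against the former picture
for nm,(x0,y0,x1,y1) in dict(L=(237,217,247,230),R=(250,221,260,233)).items():
    g=lambda i:cv2.cvtColor(i,cv2.COLOR_RGB2GRAY)[y0:y1,x0:x1].astype(np.float32)
    print(nm,cv2.phaseCorrelate(g(im4),g(a)))
D=np.load('scene4.npz'); s=sensors.get_state(); print(s['tool_pos'],s['width'],s['grasp_force'],s['ft_force'],abs(s['qvel']).max())
E
```

```text
clock: 10.95
tool_pos: [0.4802, -0.1047, 0.1013]
tool_rot: [3.14, -0.107, -0.001]
ft_force: [-3.8, -0.3, 6.6]
width: 0.0542
grasp_force: 8.2
L ((0.01974631971150309, 0.46162757311632063), 0.9935049788157145)
R ((-0.629406082453432, 0.12251553434663442), 0.9650963254272937)
[ 0.48020948 -0.10470031  0.10133946] 0.05435602012545579 8.189959824085236 [-3.1265181  -0.7695408   6.54697515] 0.0010570247826867754
```

The side force is gone, the pad force is 8 N (the leg's expected load when parallel), the opening is 54 mm, and the arm is still. Handing in.

```bash
python3 -c "
from workcell import job
print(job.finish_job())"
```

```text
the job is handed in; nothing more can be done
None
```

I handed the job in at about 11 s of the 51 s; the hand-in gave no verdict. The slim pin is home through the eye and let go, and the legs are held at 54 mm across the grips with about 8 N per pad. By my camera estimate the studs are about 40 mm apart and within 1 to 2 mm of the lines.

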